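Hang the sample paddle on the carousel's empty hook

ROBOT

A 6-joint arm with a two-finger parallel gripper is mounted at the origin on a cart in front of the work surface, level with it; the furniture and walls round the work are solid. World frame = base frame: x ahead of the robot, y to its left, z up, the work surface at z = 0. Lengths are in mm, angles in rad, forces in N, time in s.
With the tool pointing down it reaches from about 400 to 925 mm from the base axis. Payload 12.5 kg.
Tool frame: the origin (TCP) lies midway between the tips of the shut fingers; the grasp point (between the pads) lies 19 mm behind it; z points along the fingers, y is the line along which they close (so a half turn about z gives the same grasp; the last joint's range is limited). The gripper opens to 95 mm and grips with 3 to 60 N. Pads are 20 mm wide; open, the fingers measure 119 mm over their backs; the gripper's body (75 mm by 180 mm) begins 59 mm behind the grasp point.
Start: joints at [-1.316, 0.491, 1.559, -0, 1.092, -0.106], TCP at [220.663, -584.769, 214.661] pointing down, gripper open.
Joint ranges: [-3.1, 3.1], [-0.84, 2.19], [0.05, 2.79], [-1.13, 4.28], [0.06, 2.93], [-2.69, 2.69]. Speed limits (rad/s): [2.22, 2.22, 2.79, 3.14, 3.14, 3.14].

INTERFACE

Orientations are given as [roll, pitch, yaw] about the fixed x, y, z axes, in that order (R = Rz(yaw) Ry(pitch) Rx(roll)).
In Python, from cell import state, read_camera, camera_info, env gives the robot as it stands.
- The arm moves only by the tool move_arm, never from a script. Its argument "commands" is a list of rows, each a list of 3 entries, a list of its own where there are three numbers: the shift along the world's x, y, z in cm, then the turn, a rotation vector about the world's x, y, z in degrees, then the opening, from 0 (shut) to 1 (fully open). A call has 1 to 10 rows; each row shifts and turns the commanded pose from where the row before left it; what a row does not reach is not made up. A row lasts 1/10 s, in which the tool goes at most 50 mm and 8.59 degrees, less where a joint would pass 70% of its speed; a pose out of reach is approached as far as the arm can. A call with a gripper value outside its range is refused whole. The fingers move at their own pace and stop on an object; the grip force is fixed at half the most. Time passes only in rows, so rows that do not move let the fingers close. It gives the time, the measured TCP pose, the force, the opening and the grip force at its end, in the units of the state.
- state(): the state, without advancing time (a new reading comes with each control period).
- read_camera(name): name is "side" or "top" or "wrist"; returns the picture (384x512x3 uint8, blue, green, red); there is no depth.
- camera_info(name): a dict with "K" (3x3 intrinsics, pixels), "cam_to_world" (4x4, takes a point from camera to world coordinates). Camera axes: x right, y down, z forward; pixel columns grow to the right and rows downward; lengths in mm; the calibration is good to about 2 mm. The wrist camera is an equidistant fisheye: a pixel r from the principal point sees the ray r / f radians off the axis. A picture is of the moment at which its call begins: read the wrist's pose just before it. camera_info takes no time and is no camera call; for the wrist camera it gives the pose at the moment of the call.
- env.job_done(): hands the job in; it is judged then, once.
The state is a dict: "t": time; "joints": joint angles; "qvel": joint speeds; "tau": joint torques, N m; "eef_pos": TCP position; "tcp_rot": TCP orientation; "ft_force": force on the tool from outside, world axes, zero at the start; "moment": the same for the moment, N m; "opening": opening from 0.0 (shut) to 1.0 (fully open); "grip_force": force on a finger pad.
Only numpy, scipy, OpenCV 4.12 (cv2) and the standard library are available. Lean on these libraries where they do the work, as an engineer would, in place of code of your own. Each camera call takes 0.05 s, during which the arm holds its last target. There are 200 camera calls.

TASK

The rotating rack of nail-sample paddles has one empty hook. Turn the rack by the bar knob on top until the empty hook points out over the tongue at the front of the rack's foot, then take the paddle with the open loop out of its stand and hang it by its loop on that hook. Leave the other loose paddle, the one with a plain strap handle and no loop, standing in its stand, and leave the empty hook at the front.

Things in the scene. Friction and masses are not known exactly. Their poses are not given: they have to be found in the camera images.
- carousel_head (a joint): angle (rad) of the rack's head about its column: 0 = empty hook over the tongue of the foot, positive = counter-clockwise from above, so turn it back by this angle. Friction 0.05 N m, stays where left. The foot is fixed: dark disc, 156 mm across, with a tongue 24 mm wide sticking out 39 mm at its front, toward the robot; the rack may stand turned by 12 degrees.
- knob_grip (a point): on the column axis, 208 mm above the table, the height to grip the bar knob on top of the head. Black bar 60 long x 14 wide x 42 mm high (182 to 224 mm above the table), on a hub of 36 mm radius. Axes turn with the head: x along the bar, its -x toward the empty hook; y across the bar; z up. Mind the lamp shade behind and left of the rack, rim 310 mm above the table.
- free_hook (a point): seat of the empty hook: top of its level steel arm (7 mm thick), 68 mm from the column axis, 173 mm above the table. -x points out along the hook, z up. The arm is free from 36 to 97 mm from the axis; its end, out to 107 mm, turns up 14 mm above the seat. The other three hooks, at 90 degree steps, carry fixed paddles that reach 228 mm above the table.
- loop_paddle_center (a point): centre of the upright wooden paddle to hang, 158 mm high; x normal to its like faces, y across, z up. Heights from centre: plate 50 x 8 mm to -17; loop, opening 35 mm wide, -17 to +25; tab 20 (y) x 8 mm, +32 to +79: grip it across y at +59. 60 g. In a 24 mm deep slot of a fixed grey stand (36 x 74 x 30): pull straight up. Hung, centre is 25 mm below the hook seat.
- strap_paddle_center (a point): centre of the other loose wooden paddle, same plate and height (158 mm), but its handle is a plain straight strap 20 mm wide with no loop. It stands in the other grey stand and stays there. One stand is left, the other right of the rack; either may hold it.

How it is judged:
By the outcome, as a careful person would: the job done as asked, in the order asked, and still so for the second after the job is handed in, with the robot touching nothing.
It also fails if it takes over 51 s, if anything falls off the work surface, if the arm or the gripper's body presses on something with over 40 N, if the wrist force passes 120 N, or if a joint passes its speed limit or range.

## Working session

There is one attempt and no reset: what is moved stays moved. The work goes in short steps, Python scripts to look and compute and a tool call to move; the robot and the scene stay as the last step left them, time stands still between calls to the robot, and variables do not carry over. Pictures are saved under pics/ and viewed, at most 13 in all, crops included, and the job is handed in when it is done.

Besides the shell and the picture viewer there is one more tool, called after ">>>" as a command line: name --argument value ..., lists and objects as JSON in quotes. move_arm: Moves the arm, as the interface text tells. Its arguments: {"type":"object","properties":{"commands":{"type":"array"}},"required":["commands"]}

```bash
mkdir -p pics; ls
python3 - <<'E'
from cell import state, read_camera, camera_info, env
import cv2
s=state();print(s['t'],s['eef_pos'],s['tcp_rot'])
for n in('side','top'):
    cv2.imwrite(f'pics/{n}0.png',read_camera(n));i=camera_info(n);print(n,i['K'],i['cam_to_world'])
E
```

```text
pics
0.0 [ 220.58169383 -584.51421922  214.05309391] [-3.14047022e+00 -1.13328715e-04  3.60781040e-01]
side [[401.6745168    0.         258.95447049]
 [  0.         401.6745168  191.6404171 ]
 [  0.           0.           1.        ]] [[-9.90772184e-01 -7.74548827e-02  1.11225993e-01  3.66140111e+02]
 [-1.32665554e-01  3.86147435e-01 -9.12847199e-01  7.66928307e+02]
 [ 2.77548408e-02 -9.19179471e-01 -3.92859732e-01  5.39186189e+02]
 [ 0.00000000e+00  0.00000000e+00  0.00000000e+00  1.00000000e+00]]
top [[364.92657976   0.         261.12822216]
 [  0.         364.92657976 187.89455   ]
 [  0.           0.           1.        ]] [[-2.79209787e-03 -9.90896611e-01  1.34596099e-01  3.69357177e+02]
 [-9.99590912e-01  6.59677652e-03  2.78296909e-02 -1.34504216e+02]
 [-2.84642468e-02 -1.34463334e-01 -9.90509666e-01  9.71077221e+02]
 [ 0.00000000e+00  0.00000000e+00  0.00000000e+00  1.00000000e+00]]
```

View pics/top0.png

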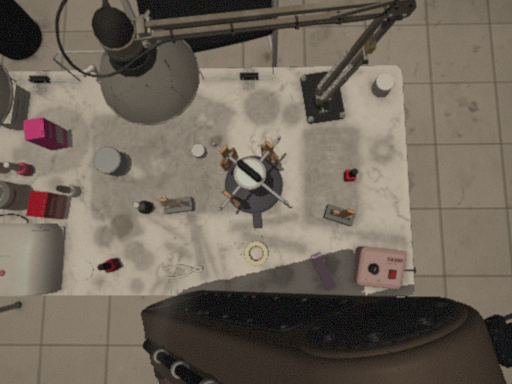

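View pics/side0.png

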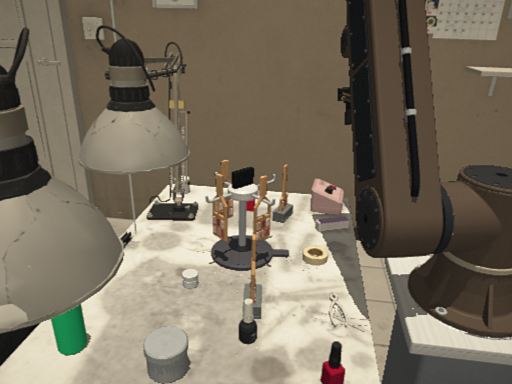

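```bash
cat > h.py <<'E'
import numpy as np, cv2
from cell import state, read_camera, camera_info, env
def ray(n,u,v):
    i=camera_info(n);K=i['K'];T=np.array(i['cam_to_world'])
    d=np.array([(u-K[0][2])/K[0][0],(v-K[1][2])/K[1][1],1.])
    return T[:3,3],T[:3,:3]@d
def onz(n,u,v,z):
    o,d=ray(n,u,v);return (o+d*(z-o[2])/d[2])
def proj(n,p):
    i=camera_info(n);K=np.array(i['K']);T=np.array(i['cam_to_world'])
    q=K@(T[:3,:3].T@(np.array(p)-T[:3,3]));return q[:2]/q[2]
def tri(a,b):
    (o1,d1),(o2,d2)=ray(*a),ray(*b)
    s=np.linalg.lstsq(np.c_[d1,-d2],o2-o1,rcond=None)[0]
    p,q=o1+d1*s[0],o2+d2*s[1];return (p+q)/2,np.linalg.norm(p-q)
E
python3 - <<'E'
import cv2,numpy as np
t=cv2.imread('pics/top0.png')[135:235,155:365];s=cv2.imread('pics/side0.png')[150:330,190:310]
a=cv2.resize(t,None,fx=3.7,fy=3.7,interpolation=cv2.INTER_CUBIC);cv2.imwrite('pics/tc.png',a)
b=cv2.resize(s,None,fx=3.3,fy=3.3,interpolation=cv2.INTER_CUBIC);cv2.imwrite('pics/sc.png',b)
E
```

```text
(no output)
```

View pics/tc.png

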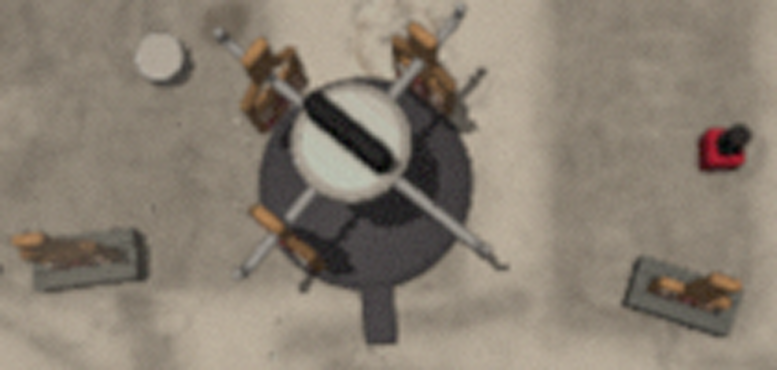

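View pics/sc.png

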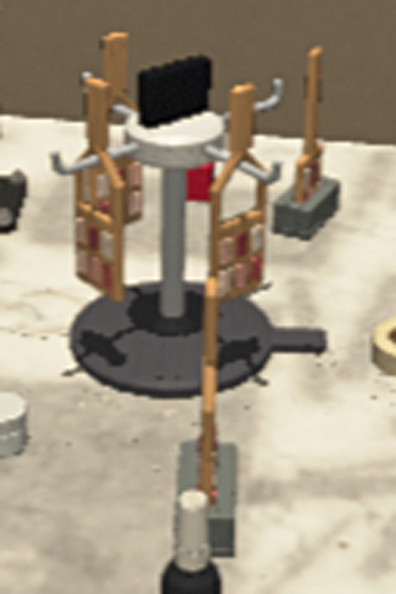

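Run:
```python
from h import *
im=cv2.imread('pics/top0.png');hsv=cv2.cvtColor(im,cv2.COLOR_BGR2HSV)
c=lambda x,y:(x/3.7+155-.36,y/3.7+135-.36)
# bar
m=np.zeros(im.shape[:2],np.uint8);m[158:184,235:265]=(im[158:184,235:265].max(2)<45)*255
n,l,st,ce=cv2.connectedComponentsWithStats(m);k=1+st[1:,4].argmax();r=cv2.minAreaRect(np.argwhere(l==k)[:,::-1].astype(np.float32));print('bar',st[k],r)
P=cv2.boxPoints(r);W=np.array([onz('top',u,v,222)[:2] for u,v in P]);print(W.round(1),'ctr',W.mean(0))
pa=onz('top',*c(315,100),224);pb=onz('top',*c(387,164),224);print('barends',pa,pb,(pa+pb)/2)
tip=onz('top',*c(500,265),185);print('tip',tip)
# disc
print('disc ctr ext',[onz('top',*c(*q),12)[:2].round(1) for q in((259,183),(471,183),(365,290),(365,77),(377,290),(381,343))])
# stands: corners (crop px) at z=30
for nm,q in(('L',[(30,240),(133,229),(138,281),(36,292)]),('R',[(640,258),(741,283),(727,336),(624,306)])):
    w=np.array([onz('top',*c(*a),30)[:2] for a in q]);print(nm,w.round(0).tolist(),w.mean(0).round(1))
    d=w[1]-w[0]+w[2]-w[3];print('long dir deg',np.degrees(np.arctan2(d[1],d[0])))
s=lambda x,y:(x/3.3+190-.35,y/3.3+150-.35)
print('L tab top', tri(('top',*c(28,245)),('side',*s(210,283))))
print('R tab top', tri(('top',*c(728,286)),('side',*s(315,52))))
print('col', tri(('top',*c(350,133)),('side',*s(176,75))))
```

```text
bar [237 160  24  22 163] ((248.71446228027344, 170.75253295898438), (27.859737396240234, 6.146270751953125), 40.91438674926758)
[[ 522.1  -61.3]
 [ 532.   -69.7]
 [ 492.9 -113.8]
 [ 483.1 -105.4]] ctr [507.52068299 -87.54164101]
barends [526.50894945 -69.00773198 224.        ] [ 489.59165443 -109.63735135  224.        ] [508.05030194 -89.32254166 224.        ]
tip [ 435.81647521 -174.0684492   185.        ]
disc ctr ext [array([510.5, -10.3]), array([ 509.5, -162.8]), array([433.1, -86.7]), array([587.8, -86.7]), array([433.1, -95.3]), array([395.6, -98.1])]
L [[468.0, 149.0], [476.0, 76.0], [439.0, 72.0], [432.0, 144.0]] [453.7 110.2]
long dir deg -84.18256881826774
R [[453.0, -279.0], [436.0, -348.0], [399.0, -337.0], [420.0, -267.0]] [ 427. -308.]
long dir deg -105.5204395832427
L tab top (array([452.76317371, 109.51864407, 165.73101846]), np.float64(3.44845803801118))
R tab top (array([ 424.78189427, -310.45482165,  162.45617511]), np.float64(0.5777731317072656))
col (array([508.77509052, -88.36678413, 216.06602138]), np.float64(0.19776269184590223))
```

>>> move_arm --commands '[[[1.5,2.5,1.5],[0,0,1.8],0.45],[[2,3.4,1.5],[0,0,1.8],0.45],[[2,3.4,1.5],[0,0,1.8],0.45],[[2,3.4,1.5],[0,0,1.8],0.45],[[2,3.4,1.5],[0,0,1.8],0.45],[[2,3.4,1.5],[0,0,1.8],0.45],[[2,3.4,0],[0,0,1.8],0.45],[[2,3.4,0],[0,0,1.8],0.45],[[2,3.4,0],[0,0,1.8],0.45],[[2,3.4,0],[0,0,1.8],0.45]]'

```text
t: 1.1
eef_pos: [416.1, -252.2, 304.6]
tcp_rot: [-3.141, 0.0, 0.676]
ft_force: [1.0, -0.3, -0.2]
opening: 0.452
grip_force: 0.0
```

Run:
```python
from h import *
s=state();print(s['t'],s['eef_pos'],s['tcp_rot'],s['opening'],s['joints'])
i=camera_info('wrist');print(i)
im=read_camera('wrist');cv2.imwrite('pics/w1.png',im);np.save('w1.npy',i['cam_to_world'])
cv2.imwrite('pics/w1b.png',cv2.resize(im,None,fx=1.5,fy=1.5))
```

```text
1.1 [ 416.11760401 -252.21766275  304.58939336] [-3.14146809e+00  3.62824943e-05  6.76122105e-01] 0.4519024688675965 [-6.80753484e-01  2.02184887e-01  1.75578356e+00 -9.73237541e-06
  1.18375363e+00  2.13924414e-01]
{'K': array([[297.31863964,   0.        , 255.51914105],
       [  0.        , 297.31863964, 190.49513198],
       [  0.        ,   0.        ,   1.        ]]), 'cam_to_world': array([[ 6.26349035e-01, -7.54084728e-01, -1.97593294e-01,
         4.72076058e+02],
       [-7.79542221e-01, -6.05600611e-01, -1.59880660e-01,
        -2.08523684e+02],
       [ 9.00945067e-04,  2.54173412e-01, -9.67158242e-01,
         4.74360781e+02],
       [ 0.00000000e+00,  0.00000000e+00,  0.00000000e+00,
         1.00000000e+00]])}
```

View pics/w1b.png

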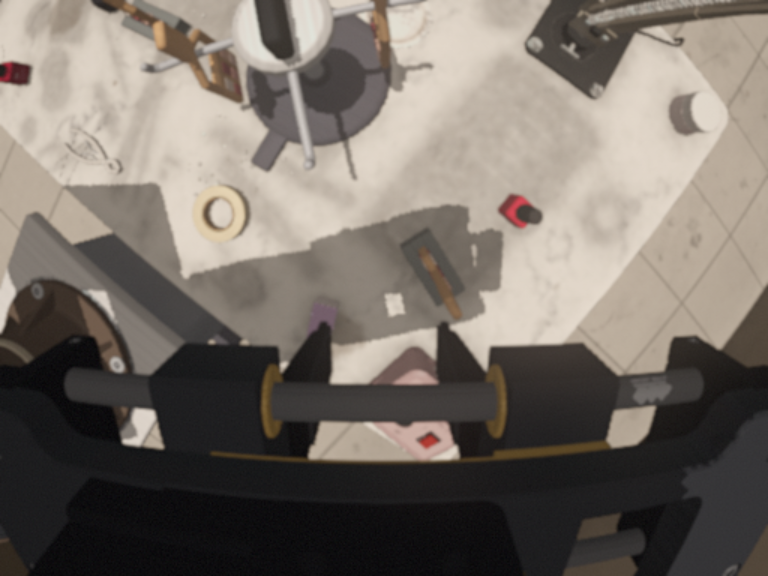

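>>> move_arm --commands '[[[1.8,3.3,0],[0,0,1.9],0.45],[[1.9,3.3,0],[0,0,1.9],0.45],[[1.9,3.3,0],[0,0,1.9],0.45],[[1.9,3.3,0],[0,0,2],0.45],[[1.8,3.3,0],[0,0,2],0.45],[[0,0,0],[0,0,0],0.45],[[0,0,0],[0,0,0],0.45]]'

```text
t: 1.85
eef_pos: [508.6, -88.3, 304.3]
tcp_rot: [-3.141, 0.0, 0.846]
ft_force: [-0.2, -0.2, 0.6]
opening: 0.449
grip_force: 0.0
```

Run:
```python
from h import *
s=state();print(s['t'],s['eef_pos'],s['tcp_rot'],s['opening'])
T=camera_info('wrist')['cam_to_world'];print(T)
im=read_camera('wrist');cv2.imwrite('pics/w2.png',im);np.save('w2.npy',T)
cv2.imwrite('pics/w2b.png',cv2.resize(im,None,fx=1.55,fy=1.55,interpolation=cv2.INTER_CUBIC))
```

```text
1.85 [508.64170681 -88.25576948 304.2979953 ] [-3.14102703e+00  4.81728100e-04  8.45758940e-01] 0.44873941779985377
[[ 7.48982055e-01 -6.40778841e-01 -1.68607108e-01  5.56410458e+02]
 [-6.62590222e-01 -7.24218839e-01 -1.91000709e-01 -3.58285013e+01]
 [ 2.80768815e-04  2.54773525e-01 -9.67000709e-01  4.74045861e+02]
 [ 0.00000000e+00  0.00000000e+00  0.00000000e+00  1.00000000e+00]]
```

View pics/w2b.png

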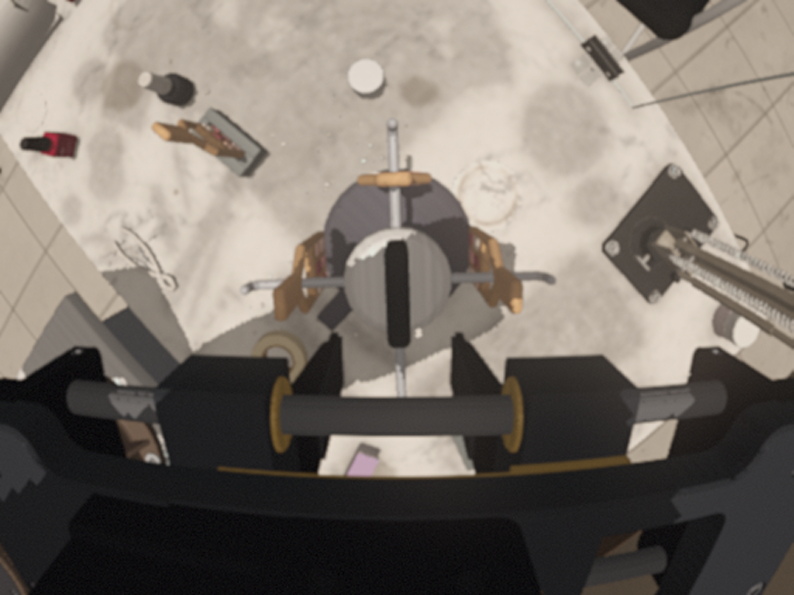

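```bash
cat >> h.py <<'E'
def wz(T,u,v,z):
    K=camera_info('wrist')['K'];x,y=(u-K[0][2])/K[0][0],(v-K[1][2])/K[0][0];r=np.hypot(x,y)
    d=T[:3,:3]@np.array([x/r*np.sin(r),y/r*np.sin(r),np.cos(r)]);o=T[:3,3];return o+d*(z-o[2])/d[2]
E
python3 - <<'E'
from h import *
T=np.load('w2.npy');c=lambda u,v:((u+.5)/1.55-.5,(v+.5)/1.55-.5)
def P(n,u,v,z): p=wz(T,*c(u,v),z);print(n,p.round(1));return p
an=lambda p,q:np.degrees(np.arctan2(*(p-q)[1::-1]))
f=P('far',392,126,187);n=P('near',402.5,385,171);print('hook ang',an(f,n))
P('l',248,288,187);P('r',550,279,187);
a=P('bar far',397,242,224);b=P('bar near',398,346,224);print((a+b)/2,an(a,b))
t1=P('tongue',333,311,10)
a=cv2.imread('pics/w1.png')[145:220,260:315];b=cv2.imread('pics/w2.png')[65:120,90:180]
o=[cv2.resize(x,(int(x.shape[1]*400/x.shape[0]),400),interpolation=cv2.INTER_CUBIC) for x in(a,b)]
cv2.imwrite('pics/cmp.png',np.hstack(o)[:,:800])
E
```

```text
far [575.5 -10.3 187. ]
near [ 462.4 -149.   171. ]
hook ang 50.788381291818986
l [436.  -23.3 187. ]
r [ 590.2 -151.5  187. ]
bar far [533.1 -62.8 224. ]
bar near [ 493.5 -108.5  224. ]
[513.31406696 -85.65783993 224.        ] 49.07238509904673
tongue [414.1 -95.8  10. ]
```

View pics/cmp.png

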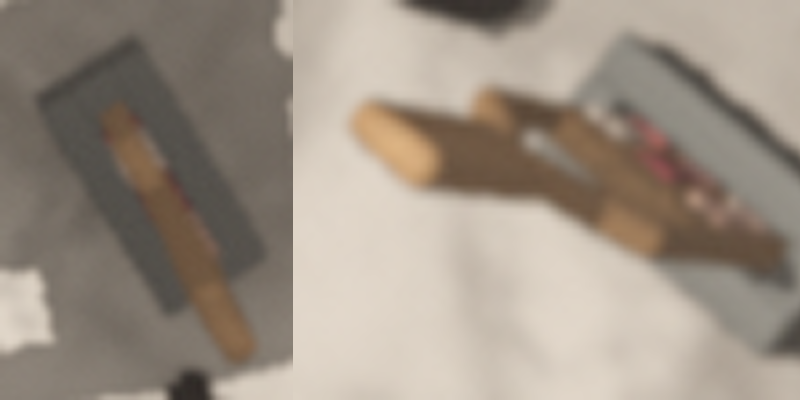

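>>> move_arm --commands '[[[0.2,0.1,-1.5],[0,0,1.7],0.45],[[0,0,-2.5],[0,0,0],0.45],[[0,0,-2.5],[0,0,0],0.45],[[0,0,-2.5],[0,0,0],0.45],[[0,0,-1.5],[0,0,0],0.45],[[0,0,-1.0],[0,0,0],0.45],[[0,0,0],[0,0,0],0.45]]'

```text
t: 2.6
eef_pos: [510.0, -88.5, 188.8]
tcp_rot: [-3.14, 0.001, 0.873]
ft_force: [0.9, -0.7, -0.1]
opening: 0.447
grip_force: 0.0
```

>>> move_arm --commands '[[[0,0,0],[0,0,0],0.1],[[0,0,0],[0,0,0],0.1],[[0,0,0],[0,0,0],0.1],[[0,0,0],[0,0,0],0.1],[[0,0,0],[0,0,0],0.1]]'

```text
t: 3.1
eef_pos: [510.2, -87.3, 190.0]
tcp_rot: [-3.141, -0.0, 0.874]
ft_force: [-1.8, 3.3, 5.6]
opening: 0.146
grip_force: 30.0
```

>>> move_arm --commands '[[[0,0,0],[0,0,-3],0.1],[[0,0,0],[0,0,-5],0.1],[[0,0,0],[0,0,-5],0.1],[[0,0,0],[0,0,-5],0.1],[[0,0,0],[0,0,-5],0.1],[[0,0,0],[0,0,-5],0.1],[[0,0,0],[0,0,-5],0.1],[[0,0,0],[0,0,-5],0.1],[[0,0,0],[0,0,-4],0.1],[[0,0,0],[0,0,-2.6],0.1]]'

```text
t: 4.1
eef_pos: [510.0, -86.9, 190.0]
tcp_rot: [-3.14, 0.001, 0.093]
ft_force: [-6.0, 7.2, 7.9]
opening: 0.15
grip_force: 30.0
```

>>> move_arm --commands '[[[0,0,0],[0,0,0],0.1],[[0,0,0],[0,0,0],0.1],[[0,0,0],[0,0,0],0.45],[[0,0,0],[0,0,0],0.45],[[0,0,0],[0,0,0],0.45],[[0,0,1.5],[0,0,0],0.45],[[0,0,2.5],[0,0,0],0.45],[[0,0,3],[0,0,0],0.45],[[0,0,3],[0,0,0],0.45],[[0,0,2],[0,0,0],0.45]]'

```text
t: 5.1
eef_pos: [511.0, -87.9, 311.7]
tcp_rot: [3.141, -0.002, 0.095]
ft_force: [-0.8, -0.1, 0.0]
opening: 0.453
grip_force: 0.0
```

>>> move_arm --commands '[[[-1,2,0],[0,0,0],0.5],[[-1.5,4,0],[0,0,0],0.5],[[-1.5,4,0],[0,0,0],0.5],[[-2,4,0],[0,0,0],0.5],[[-1,1,0],[0,0,0],0.5],[[0,0,0],[0,0,0],0.5],[[0,0,0],[0,0,0],0.5]]'

```text
t: 5.8
eef_pos: [441.2, 61.7, 309.8]
tcp_rot: [3.141, -0.001, 0.096]
ft_force: [-0.1, 0.4, 0.4]
opening: 0.498
grip_force: 0.0
```

Run:
```python
from h import *
s=state();print(s['t'],s['eef_pos'],s['tcp_rot'],s['opening'])
T=camera_info('wrist')['cam_to_world']
im=read_camera('wrist');cv2.imwrite('pics/w3.png',im);np.save('w3.npy',T)
cv2.imwrite('pics/top3.png',read_camera('top'))
a=cv2.resize(im[60:300],None,fx=1.55,fy=1.55,interpolation=cv2.INTER_CUBIC)
b=cv2.imread('pics/top3.png')[140:235,150:310];b=cv2.resize(b,(372,221),interpolation=cv2.INTER_CUBIC)
o=np.zeros((600,794,3),np.uint8);o[:372]=a[:,:794];o[375:596,:372]=b
cv2.imwrite('pics/w3b.png',o)
```

```text
5.8 [441.17941901  61.73005802 309.83301106] [ 3.14111892e+00 -6.40308085e-04  9.58085965e-02] 0.4975826890211246
```

View pics/w3b.png

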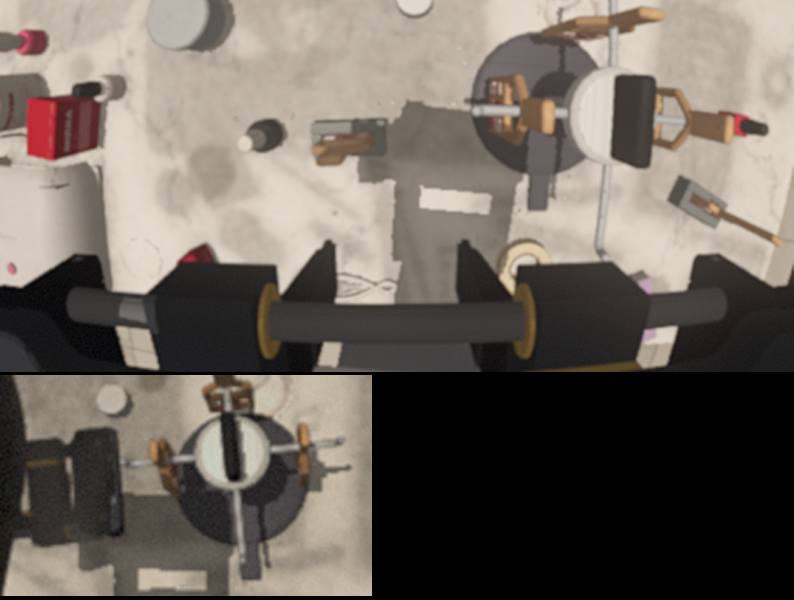

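Run:
```python
from h import *
T=np.load('w3.npy');print(T[:3,3])
c=lambda u,v:((u+.5)/1.55-.5,(v+.5)/1.55-.5+60)
t=lambda u,v:((u+.5)/2.325-.5+150,(v-375+.5)/2.325-.5+140)
an=lambda p,q:np.degrees(np.arctan2(*(p-q)[1::-1]))
l=onz('top',*t(125,463),187);r=onz('top',*t(341,440),187);h=onz('top',*t(241,560),187);print(l,r,h,'ang',an(l,r)-90,an((l+r)/2,h))
b1=onz('top',*t(229,416),224);b2=onz('top',*t(236,478),224);print('bar',b1,b2,an(b1,b2))
te=onz('top',*t(251,577),10);print('tongue end',te)
k=wz(T,*c(613,20+40),224)
w=[wz(T,*c(*q),30)[:2].round(1).tolist() for q in((313,122),(386,119),(386,154))];print('stand',w)
for q in((606,165),(600,247)):print('hook w',wz(T,*c(*q),173))
im=cv2.imread('pics/w3.png');hsv=cv2.cvtColor(im,cv2.COLOR_BGR2HSV)
x0,y0=195,135;cr=im[y0:y0+40,x0:x0+60];cv2.imwrite('pics/tab.png',cv2.resize(cr,None,fx=13,fy=13,interpolation=cv2.INTER_CUBIC))
```

```text
[512.30200388  67.88472141 479.65440425]
[499.54619445  13.62051734 187.        ] [ 519.86979668 -189.46449869  187.        ] [408.04945531 -95.63550875 187.        ] ang 5.7148112215802485 4.3391022605356255
bar [535.56275269 -86.64879635 224.        ] [479.11846    -93.00553239 224.        ] 6.425555952283866
tongue end [397.61367059 -98.1504254   10.        ]
stand [[469.1, 145.3], [478.1, 73.9], [443.7, 70.6]]
hook w [475.20950294 -89.06323609 173.        ]
hook w [412.69238121 -97.86423123 173.        ]
```

View pics/tab.png

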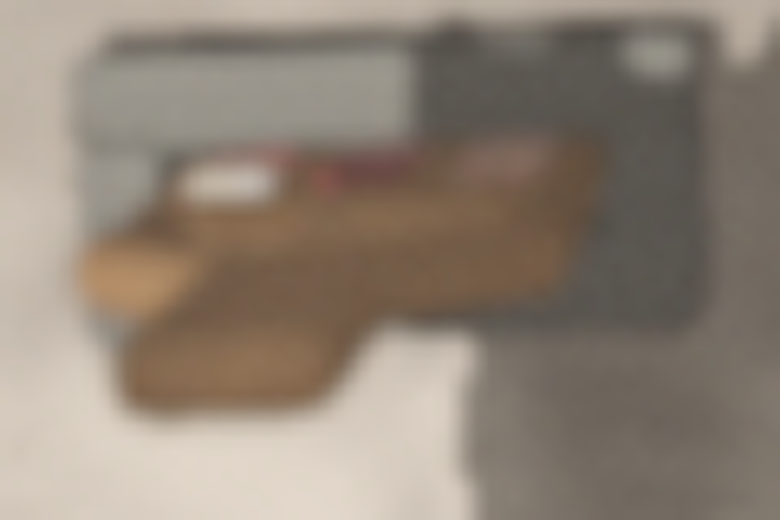

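Run:
```python
from h import *
T=np.load('w3.npy');g=lambda u,v,z:wz(T,195+(u+.5)/13-.5,135+(v+.5)/13-.5,z)
for q in((238,368,164),(125,370,164),(345,370,164),(238,330,164),(238,408,164)):print(q,g(*q).round(1))
print('shoulder left',g(85,275,107),'stand z30',[g(*q,30)[:2].round(1).tolist() for q in((78,85),(710,25),(700,325))])
```

```text
(238, 368, 164) [456.6 108.3 164. ]
(125, 370, 164) [455.6 117.8 164. ]
(345, 370, 164) [457.2  99.3 164. ]
(238, 330, 164) [459.8 108.5 164. ]
(238, 408, 164) [453.2 108.  164. ]
shoulder left [454.46981438 131.40467092 107.        ] stand z30 [[465.0, 146.9], [478.4, 73.4], [443.0, 71.3]]
```

>>> move_arm --commands '[[[0.7,2.4,-1],[0,0,0.3],0.5],[[0.7,2.3,-3],[0,0,0],0.5],[[0,0,-3],[0,0,0],0.5],[[0,0,-3],[0,0,0],0.5],[[0,0,-3],[0,0,0],0.5],[[0,0,-2.7],[0,0,0],0.5],[[0,0,-1.5],[0,0,0],0.5],[[0,0,-1.0],[0,0,0],0.5],[[0,0,0],[0,0,0],0.5]]'

```text
t: 6.8
eef_pos: [454.7, 108.5, 126.6]
tcp_rot: [3.141, 0.002, 0.1]
ft_force: [0.2, 1.1, 0.7]
opening: 0.5
grip_force: 0.0
```

>>> move_arm --commands '[[[0,0,0],[0,0,0],0.1],[[0,0,0],[0,0,0],0.1],[[0,0,0],[0,0,0],0.1],[[0,0,0],[0,0,0],0.1],[[0,0,0],[0,0,0],0.1]]'

```text
t: 7.3
eef_pos: [454.8, 109.3, 128.0]
tcp_rot: [3.142, -0.001, 0.101]
ft_force: [-0.2, 0.8, 2.4]
opening: 0.211
grip_force: 30.0
```

>>> move_arm --commands '[[[0,0,1],[0,0,0],0.1],[[0,0,2],[0,0,0],0.1],[[0,0,2.5],[0,0,0],0.1],[[0,0,2.2],[0,0,0],0.1],[[0,0,1.1],[0,0,0],0.1],[[-1.5,-0.5,0],[0,0,0],0.1],[[-2.5,-1.4,0],[0,0,0],0.1],[[-2,-2,0],[0,0,0],0.1],[[-0.9,-3,0],[0,0,0],0.1]]'

```text
t: 8.2
eef_pos: [383.8, 40.3, 215.6]
tcp_rot: [-3.141, 0.001, 0.103]
ft_force: [-0.0, -0.8, -0.7]
opening: 0.207
grip_force: 30.0
```

>>> move_arm --commands '[[[0,-3,0],[0,0,0],0.1],[[0,-3,0],[0,0,0],0.1],[[0,-3,0],[0,0,0],0.1],[[0,-3,0],[0,0,0],0.1],[[0,-2,0],[0,0,0],0.1],[[0,0,0],[0,0,0],0.1],[[0,0,0],[0,0,0],0.1]]'

```text
t: 8.9
eef_pos: [385.4, -99.6, 215.5]
tcp_rot: [-3.141, 0.0, 0.1]
ft_force: [-0.1, -0.8, -0.2]
opening: 0.208
grip_force: 30.0
```

Run:
```python
from h import *
s=state();print(s['t'],s['eef_pos'],s['tcp_rot'],s['opening'])
a=read_camera('side')[140:290,190:320];b=read_camera('top')[140:240,200:320]
cv2.imwrite('pics/s4r.png',a);cv2.imwrite('pics/t4r.png',b)
o=np.zeros((600,800,3),np.uint8);x=cv2.resize(a,(416,480),interpolation=cv2.INTER_CUBIC);o[:480,:416]=x
y=cv2.resize(b,(380,317),interpolation=cv2.INTER_CUBIC);o[:317,420:800]=y;cv2.imwrite('pics/p4.png',o)
print('seat r97 tip side px',proj('side',(510-.995*107,-87.7-.098*107,187)))
```

```text
8.9 [385.38561478 -99.59789853 215.54737288] [-3.14125399e+00  4.94147369e-04  9.95162873e-02] 0.20826578499920545
seat r97 tip side px [288.2305794  185.93749274]
```

View pics/p4.png

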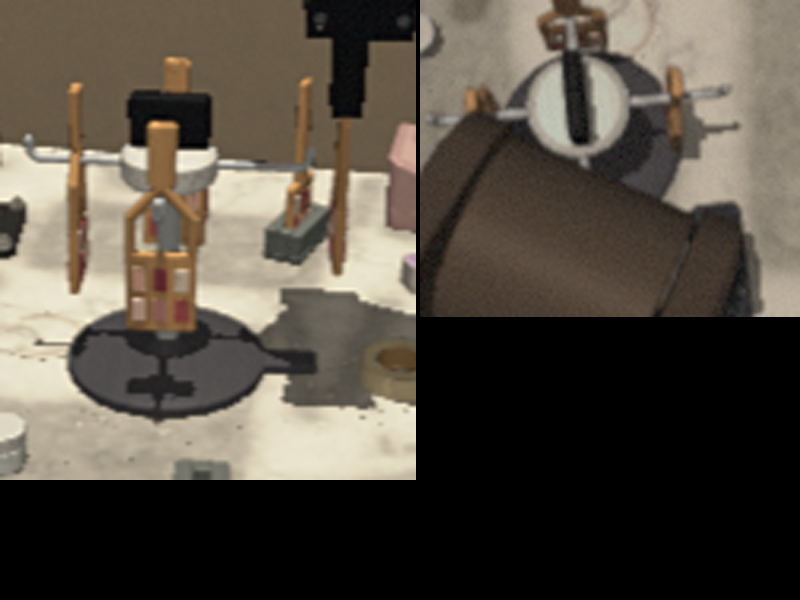

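>>> move_arm --commands '[[[0.5,0.05,0],[0,0,0],0.1],[[1,0.1,0],[0,0,0],0.1],[[1,0.1,0],[0,0,0],0.1],[[0,0,0],[0,0,0],0.1]]'

```text
t: 9.4
eef_pos: [412.1, -97.0, 215.6]
tcp_rot: [3.141, -0.0, 0.102]
ft_force: [0.6, -0.6, -1.5]
opening: 0.211
grip_force: 30.0
```

>>> move_arm --commands '[[[1,0.1,0],[0,0,0],0.1],[[1,0.1,0],[0,0,0],0.1],[[1,0.1,0],[0,0,0],0.1],[[0.2,0,0],[0,0,0],0.1],[[0,0,0],[0,0,0],0.1]]'

```text
t: 9.9
eef_pos: [442.9, -94.2, 215.5]
tcp_rot: [-3.142, 0.0, 0.101]
ft_force: [-0.6, -0.1, -0.5]
opening: 0.207
grip_force: 30.0
```

Run:
```python
from h import *
a=read_camera('side')[140:290,190:320]
cv2.imwrite('pics/p5.png',cv2.resize(a,(520,600),interpolation=cv2.INTER_CUBIC))
```

```text
(no output)
```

View pics/p5.png

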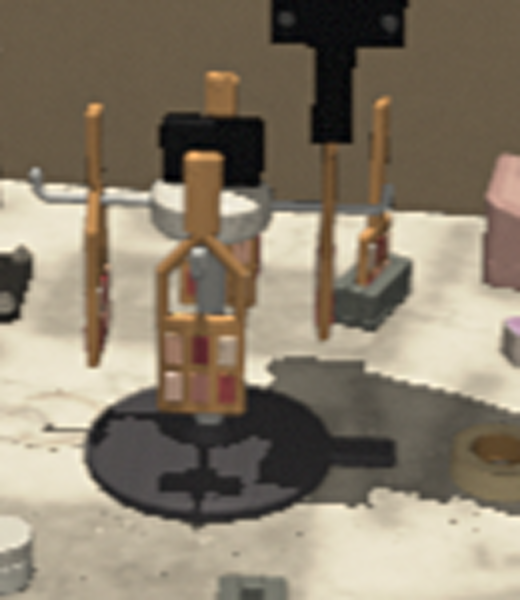

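>>> move_arm --commands '[[[0,0,-0.8],[0,0,0],0.1],[[0,0,-0.8],[0,0,0],0.1],[[0,0,-0.5],[0,0,0],0.1],[[0,0,0],[0,0,0],0.1]]'

```text
t: 10.35
eef_pos: [442.2, -94.2, 193.8]
tcp_rot: [-3.141, 0.001, 0.101]
ft_force: [-0.1, 0.1, -0.5]
opening: 0.209
grip_force: 30.0
```

>>> move_arm --commands '[[[0,0,-0.15],[0,0,0],0.1],[[0,0,-0.15],[0,0,0],0.1],[[0,0,0],[0,0,0],0.1]]'

```text
t: 10.65
eef_pos: [442.7, -94.2, 191.7]
tcp_rot: [3.142, -0.0, 0.101]
ft_force: [0.4, 0.2, -0.1]
opening: 0.212
grip_force: 30.0
```

>>> move_arm --commands '[[[0,0,-0.1],[0,0,0],0.1],[[0,0,-0.1],[0,0,0],0.1],[[0,0,0],[0,0,0],0.1]]'

```text
t: 10.95
eef_pos: [442.9, -94.4, 190.3]
tcp_rot: [3.141, -0.001, 0.101]
ft_force: [-2.3, 0.8, 8.3]
opening: 0.21
grip_force: 30.0
```

>>> move_arm --commands '[[[0,0,0.05],[0,0,0],0.21],[[0,0,0],[0,0,0],0.25],[[0,0,0],[0,0,0],0.35],[[0,0,0],[0,0,0],0.45],[[0,0,0],[0,0,0],0.45],[[0,0,1],[0,0,0],0.45],[[0,0,2],[0,0,0],0.45],[[0,0,3],[0,0,0],0.45],[[0,0,3],[0,0,0],0.45],[[0,0,2],[0,0,0],0.45]]'

```text
t: 11.95
eef_pos: [442.9, -94.3, 302.9]
tcp_rot: [3.14, -0.002, 0.101]
ft_force: [-0.0, 0.3, -1.4]
opening: 0.45
grip_force: 0.0
```

>>> move_arm --commands '[[[0,2,0],[0,0,0],0.45],[[0,4,0],[0,0,0],0.45],[[0,4,0],[0,0,0],0.45],[[0,4,0],[0,0,0],0.45],[[0,4,0],[0,0,0],0.45],[[0,2,0],[0,0,0],0.45],[[0,0,0],[0,0,0],0.45],[[0,0,0],[0,0,0],0.45]]'

```text
t: 12.75
eef_pos: [442.6, 105.6, 300.6]
tcp_rot: [3.141, -0.0, 0.102]
ft_force: [-0.1, 0.1, 0.3]
opening: 0.442
grip_force: 0.0
```

Run:
```python
from h import *
for n in('side','top','wrist'):
    im=read_camera(n);cv2.imwrite(f'pics/{n}6.png',im)
print(camera_info('wrist')['cam_to_world'])
# wood mask components around rack
for n,(x0,x1,y0,y1) in(('side',(190,320,140,290)),('top',(200,310,140,240))):
    im=cv2.imread(f'pics/{n}6.png')[y0:y1,x0:x1];h=cv2.cvtColor(im,cv2.COLOR_BGR2HSV)
    m=cv2.inRange(h,(5,110,60),(18,255,255));k,l,st,ce=cv2.connectedComponentsWithStats(m)
    print(n,[(s[:4]+[x0,y0,0,0]).tolist()+[int(s[4])] for s in st[1:] if s[4]>12])
R=np.array([-.995,-.098,0]);A=np.array([510,-87.7,0]);p=A+68*R
print('expect side top/bottom',proj('side',p+[0,0,227]),proj('side',p+[0,0,69]),'top',proj('top',p+[0,0,227]),proj('top',p+[0,0,69]))
```

```text
[[ 1.00104872e-01 -9.62555114e-01 -2.51925916e-01  5.13922969e+02]
 [-9.94975644e-01 -9.64418004e-02 -2.68783818e-02  1.11160984e+02]
 [ 1.57573496e-03  2.53350808e-01 -9.67373188e-01  4.70136572e+02]
 [ 0.00000000e+00  0.00000000e+00  0.00000000e+00  1.00000000e+00]]
side [[241, 158, 8, 11, 87], [282, 164, 6, 26, 99], [211, 166, 6, 66, 229], [269, 168, 6, 66, 190], [230, 177, 24, 67, 724], [279, 194, 8, 17, 72], [308, 249, 12, 7, 65]]
top [[237, 140, 20, 12, 72], [278, 161, 5, 24, 76], [214, 168, 13, 25, 115], [243, 200, 22, 8, 97]]
expect side top/bottom [272.13524577 169.07606673] [269.50144033 230.0671524 ] top [251.78595569 201.5544721 ] [255.21704668 207.76279241]
```

Run:
```python
from h import *
for f in('top0','top3','top6'):
    im=cv2.imread(f'pics/{f}.png');m=np.zeros(im.shape[:2],np.uint8);s=np.s_[156:186,236:266];m[s]=(im[s].max(2)<45)*255
    n,l,st,ce=cv2.connectedComponentsWithStats(m);k=1+st[1:,4].argmax()
    v=np.array([onz('top',x,y,222)[:2] for y,x in np.argwhere(l==k)]);w,V=np.linalg.eigh(np.cov(v.T));d=V[:,1]*np.sign(V[0,1])
    print(f,st[k],np.degrees(np.arctan2(d[1],d[0])),v.mean(0))
    # tongue centroid rows
    for y in range(208,227,3):
        r=im[y,240:275].max(1)<95;x=np.where(r)[0]
        if len(x) and f=='top0':c=240+x.mean();print(y,len(x),onz('top',c,y,10)[:2].round(1))
```

```text
top0 [237 160  24  22 163] 49.43632135950786 [507.78442649 -87.40325309]
208 30 [446.5 -89.8]
211 20 [438.6 -87.2]
214 8 [430.6 -95.1]
217 8 [422.7 -95.1]
220 9 [414.9 -96.4]
223 9 [407.  -96.4]
226 8 [399.2 -97.7]
top3 [245 157   8  28 145] 6.8574024263896 [508.34767801 -87.88997026]
top6 [245 156   9  29 150] 7.311950564579919 [508.20274148 -87.92866953]
```

```bash
python3 -c "
from cell import env;print(env.job_done())"
```

```text
the job is handed in; nothing more can be done
None
```

The rack is turned so the empty hook points over the tongue (within about 2° by my measurements), the loop paddle hangs on it, and the strap paddle was left untouched in the right-hand stand; I handed the job in at about 13 s, and no verdict was returned.

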